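# Close the drill jig and pin it

## Robot

A 6-joint arm with a two-finger parallel gripper is mounted at the origin on a cart in front of the work surface, level with it; the furniture and walls round the work are solid. World frame = base frame: x ahead of the robot, y to its left, z up, the work surface at z = 0. Lengths are in m, angles in rad, forces in N, time in s.
With the tool pointing down it reaches from about 0.3 to 0.825 m from the base axis. Payload 5.4 kg.
Tool frame: the origin (TCP) lies on the centre line of the jaws, within the pads' length; the fingertips stand r.tip_reach ahead of it and the grasp point (between the pads) lies 5 mm behind it (r.tip_reach is the distance from the TCP to the fingertips, in m); z points along the fingers, y is the line along which they close (so a half turn about z gives the same grasp; the last joint's range is limited). The gripper opens to 92 mm and grips with 3 to 60 N. Pads are 20 mm wide; open, the fingers measure 128 mm over their backs; the gripper's body (75 mm by 189 mm) begins 69 mm behind the grasp point.
Start: joints at [1.104, 0.158, 1.597, -0, 1.386, -0.21], TCP at [0.146, 0.556, 0.229] pointing down, gripper open.
Joint ranges: [-2.91, 2.91], [-0.94, 2.29], [0.18, 2.7], [-1.29, 4.43], [0.17, 2.64], [-3, 3]. Speed limits (rad/s): [2.57, 2.57, 3.14, 3.14, 3.14, 3.14].

## Interface

Orientations are given as a unit quaternion [w, x, y, z].
In Python, from plant import r gives the robot as it stands. The module is installed in compiled form; this text tells all that it offers. Calls block until the motion is done:
- r.movep(position, orientation): joint-space move of the TCP to a pose.
- r.move_linear(position, attitude=None, rate=0.15, contact_N=None): straight line of the TCP; attitude=None keeps the orientation; rate is the mean speed in m/s. With contact_N (N) it stops when the force on the tool has changed by that much, and returns True; else False.
- r.set_joints(angles): joint-space move.
- r.move_gripper(opening): finger opening in m; the grip force is fixed at half the most; returns when the fingers have stopped.
- r.dwell(seconds).
- r.ik(position, orientation): joint angles nearest the present ones, or None.
- r.camera(name): name is "scene" or "top" or "wrist"; returns a dict with "pixels" (400x640x3 uint8, blue, green, red), "mtx" (3x3 intrinsics, pixels), "distortion" ([k1, k2, p1, p2, k3] as OpenCV has them; the pictures are not rectified), "rvec" (rotation vector, rad) and "tvec" (3), from world to camera coordinates, as OpenCV has them. Camera axes: x right, y down, z forward; pixel columns grow to the right and rows downward; lengths in m; the calibration is good to about 2 mm. A picture is of the moment at which its call begins. There is no depth.
A pose or a line that the arm cannot do raises r.PlanningError and nothing moves.
- r.hand_in(): hands the job in; it is judged then, once.
Readings, each from a call of its own:
- r.read_time_s(): time.
- r.read_joints(): joint angles.
- r.read_qd(): joint speeds.
- r.read_joint_efforts(): joint torques, N m.
- r.read_eef_pos(): TCP position.
- r.read_tool_rot(): TCP orientation.
- r.read_wrist_force(): force on the tool from outside, world axes, zero at the start.
- r.read_torque(): the same for the moment, N m.
- r.read_finger_gap(): finger opening in m.
- r.read_gripper_force(): force on a finger pad.
Only numpy, scipy, OpenCV 4.12 (cv2) and the standard library are available. Lean on these libraries where they do the work, as an engineer would, in place of code of your own. Each camera call takes 0.05 s, during which the arm holds its last target. There are 200 camera calls.

## Task

The beech blank is already clamped in the drill jig. Swing the jig's bush plate over it until the hole near the plate's handle end lines up with the hole in the lock block below, then take the knurled locating pin from the drill stand and push it through both holes until its collar lies fully home on the plate, and let go. Leave the other things on the bench where they are.

Things in the scene. Friction and masses are not known exactly. Their poses are not given: they have to be found in the camera images.
- jig: Drill jig screwed to the bench (does not move while you work): plywood base 190 x 180 mm, 18 mm thick, carrying a bed 140 x 160 mm that leans back 25 degrees. Origin: on the bench under the middle of the bed. x: from the low front edge (usually towards the robot) to the high rear edge, y to the left, z up.
- lock_hole (a point): Centre of the mouth of the hole in the lock block, the dark steel block 40 x 36 mm, 26.5 mm high, standing on the bed to the right of the blank (in the jig's frame at x = -11, y = -45, z = 85 mm). Its axes are the bed's: x runs up the slope, y to the left, z square out of the bed (25 degrees from vertical, leaning towards the low front side). The hole is 13.5 mm wide, 26.5 mm deep along -z, with a 2 mm chamfer.
- pivot (a point): Point on the pivot axis of the swing plate, 90 mm to the left (+y) of lock_hole and 8.5 mm above it along z, level with the plate's upper face. Same axes as lock_hole; the plate turns about z. A screw head stands 7.5 mm above this point.
- swing_plate (a joint): Angle of the steel bush plate about the pivot, rad. 0: its hole stands exactly over lock_hole; it grows as the free end swings up the slope, away from the low front side (counter-clockwise seen from above). Starts open at 0.55 to 0.9; it can also be swung past 0 to about -0.35, there is no stop at 0. The pivot is snug (about 0.2 N m): the plate stays where it is left. A tapered pin entering the hole pulls the plate the last 1 or 2 mm into line.
- plate_hole (a point): Centre of the upper mouth of the 13.5 mm locking hole in the bush plate, 90 mm from the pivot axis. The plate is 36 mm wide, 8 mm thick, and turns in a plane parallel to the bed; its underside is 27 mm above the bed. The other hole, half-way along with a raised collar 21 mm across and 8 mm high, is the drill bush over the blank. Axes of the plate: z square out of it, -y from the pivot towards the handle.
- handle (a point): Middle of the grip of the plate's handle, on its axis: a black bar 16 mm thick, 59 mm long, lying in the plane of the plate as its continuation, 146 mm from the pivot axis. Same axes as plate_hole: the bar runs along y, so x is across it. Nothing is within 20 mm below it.
- drill_stand: Wooden block fixed to the bench, 130 mm (its x) by 46 mm (y), 42 mm high, origin at the centre of its underside. The pin stands upright in a 14 mm hole at x = +42 mm; three twist drills stand (fixed) at x = -8, -29 and -50 mm, up to 98 mm high.
- locating_pin: Loose steel locating pin, 79 mm long, about 70 g, standing upright in the drill stand with its collar on the stand's top. Origin at the tip of its tapered nose, z along the pin towards the head. From the tip: shank 12 mm thick up to 30 mm (first 10 mm tapered from 5 mm), collar 23 mm wide from 30 to 34 mm, round knurled head 20 mm thick from 34 to 79 mm, where it is gripped.
- pin_tip (a point): Tip of the pin's nose (the pin's origin, same axes). With the pin fully home in the closed jig it lies 21.5 mm below lock_hole along lock_hole's -z.
- blue_case: Flat blue drill-bit case, 66 x 106 x 22 mm, on the bench: leave it.
- spare_blank_1: Beech block, 25 x 50 x 25 mm, on the bench: leave it.
- spare_blank_2: A second beech block like it: leave it.
- try_square: Small try square, 75 x 111 x 16 mm, on the bench: leave it.
There are look-alikes about, which are no part of the job. Of the things like the locating_pin, leave any that is pink; of the rest the smaller one is meant.

How it is judged:
On the way, in this order (a step that is already met when the one before it is completed fails the run):
1. The plate has been swung over the blank so that its hole stands over the hole in the lock block (within about 4 mm) (value of joint swing_plate between -0.045 and 0.045 rad), for 0.2 s.
2. The pin is through both holes, its collar home on the plate (z of pin_tip in the frame of lock_hole below -0.019 m and distance between pin_tip and lock_hole below 0.024 m), for 0.2 s.
At the end, for the whole second after the job is handed in: The plate stands at 0 within 0.03 rad, and the pin is through plate and lock block: tip at least 19 mm below the mouth of the lock block (collar within 2.5 mm of the plate), within 4 mm of the hole's axis in each direction, pin along the hole within 0.12 rad, at rest and released (value of joint swing_plate between -0.03 and 0.03 rad and z of pin_tip in the frame of lock_hole below -0.019 m and x of pin_tip in the frame of lock_hole between -0.004 and 0.004 m and y of pin_tip in the frame of lock_hole between -0.004 and 0.004 m and angle between the z axis of locating_pin and the z axis of lock_hole, either way round below 0.12 rad and linear speed of locating_pin below 0.02 m/s); the robot touches nothing.
It fails at once if a bystander (drill-bit case, spare blanks, try square) is pushed more than 30 mm (distance of any of blue_case, spare_blank_1, spare_blank_2, try_square from where it was at the start of the episode above 0.03 m).
It also fails if it takes over 51 s, if anything falls off the work surface, if the arm or the gripper's body presses on something with over 40 N, if the wrist force passes 120 N, or if a joint passes its speed limit or range.

## Working session

There is one attempt and no reset: what is moved stays moved. The work goes in short steps, each a Python script; the robot and the scene stay as the last script left them, time stands still between calls to the robot, and variables do not carry over. Pictures are saved under pics/ and viewed, at most 10 in all, crops included, and the job is handed in when it is done.

```bash
mkdir -p pics
python3 - <<'E'
from plant import r
import cv2,pickle
d={}
for n in("scene","top","wrist"):
    c=r.camera(n);d[n]=c;cv2.imwrite(f"pics/{n}0.png",c["pixels"])
    print(n,c["mtx"].tolist(),c["distortion"],c["rvec"],c["tvec"])
pickle.dump(d,open("c0.pkl","wb"))
print(r.tip_reach,r.read_tool_rot(),r.read_time_s())
E
```

```text
scene [[363.81869514244835, 0.0, 322.08622731659364], [0.0, 363.81869514244835, 195.1800327399583], [0.0, 0.0, 1.0]] [0.02470873 0.         0.         0.         0.        ] [ 2.29737255 -0.78148201  0.30482066] [-0.41110474  0.32728783  0.75996564]
top [[431.8647237345524, 0.0, 320.52045809969945], [0.0, 431.8647237345524, 199.48957208530763], [0.0, 0.0, 1.0]] [0.0213823 0.        0.        0.        0.       ] [ 2.19344764 -2.13024369  0.06685388] [0.05432896 0.58868401 1.10159681]
wrist [[289.74759019751286, 0.0, 324.03499912798975], [0.0, 289.74759019751286, 196.80953415890582], [0.0, 0.0, 1.0]] [-0.04484013  0.          0.          0.          0.        ] [-2.30660702 -1.77942005 -0.24325147] [-0.57461998 -0.03067674  0.39267498]
0.014 [-2.48407037e-04  1.28043254e-01  9.91768327e-01 -6.69861533e-04] 0.15
```

View pics/scene0.png

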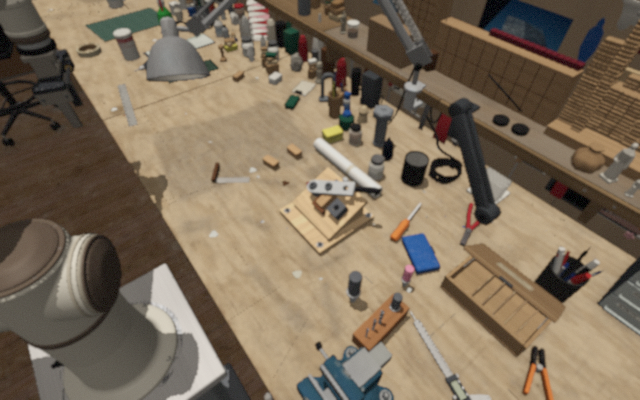

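View pics/top0.png

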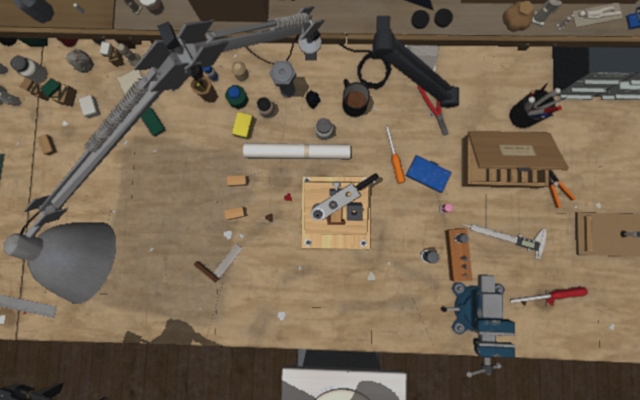

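The scene shows the jig at (325,210) with its plate open. In the top view the drill stand is at (459,255). There are three pin-like things:
- a dark one in the stand, top (461,238) / scene (397,300)
- a larger-looking dark one standing free, top (430,256) / scene (354,285)
- a pink one, top (447,208) / scene (408,273)

The one in the stand fits, being smaller, not pink and standing in the stand. I'll confirm that with an enlarged crop.

```bash
cat > h.py <<'E'
import numpy as np,cv2,pickle
from scipy.spatial.transform import Rotation as R
def ray(c,uv):
    n=cv2.undistortPoints(np.array([[uv]],float),c["mtx"],c["distortion"])[0,0]
    M=cv2.Rodrigues(c["rvec"])[0]; return -M.T@np.ravel(c["tvec"]), M.T@np.r_[n,1]
def onz(c,uv,z):
    o,d=ray(c,uv); return o+d*(z-o[2])/d[2]
def tri(c1,a,c2,b):
    o,d=ray(c1,a);p,e=ray(c2,b)
    s=np.linalg.lstsq(np.c_[d,-e],p-o,rcond=None)[0]
    x,y=o+s[0]*d,p+s[1]*e; return (x+y)/2,np.linalg.norm(x-y)
def proj(c,P):
    return cv2.projectPoints(np.atleast_2d(np.array(P,float)),c["rvec"],c["tvec"],c["mtx"],c["distortion"])[0][:,0]
E
python3 - <<'E'
import pickle,cv2,numpy as np
d=pickle.load(open("c0.pkl","rb"))
def cr(n,u,v,w,h,k):return cv2.resize(d[n]["pixels"][v:v+h,u:u+w],None,fx=k,fy=k,interpolation=cv2.INTER_CUBIC)
cv2.imwrite("pics/a.png",np.vstack([np.hstack([cr("top",292,170,100,75,4),cr("top",410,195,100,75,4)]),
 np.hstack([cr("scene",275,165,100,75,4) if 0 else cr("scene",275,170,100,75,4),cr("scene",335,262,100,75,4)])]))
E
```

```text
(no output)
```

View pics/a.png

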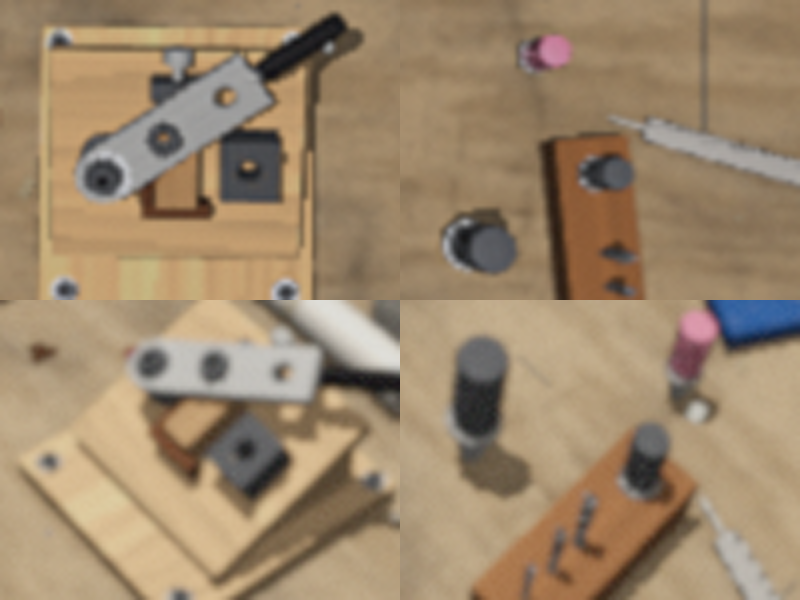

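The crops confirm it: the stand's pin (crop 633,470) has a thinner, shorter head than the free grey one (crop 480,390), and the third is pink. The lock hole (crop 249,168), plate hole (227,97), pivot screw (102,177) and base screws can all be read off.

Run:
```python
from h import *
d=pickle.load(open("c0.pkl","rb"));T,S=d["top"],d["scene"]
t=lambda x,y,u=292,v=170:((x+.5)/4-.5+u,(y+.5)/4-.5+v)
for n,a,b in [("lock",t(249,168),t(246,150,275,170)),("pivhead",t(102,177),t(151,64,275,170)),("phole",t(227,97),t(283,72,275,170)),("pinhead",t(214,173,410,195),t(252,137,335,262))]:
    print(n,*tri(T,a,S,b))
for p in [(60,38),(65,290),(286,290),(292,38)]: print("screw",onz(T,t(*p),.018))
print("lock z.085",onz(T,t(249,168),.085),"pin z.091",onz(T,t(214,173,410,195),.091),onz(S,t(252,137,335,262),.091))
# lock block front edge corners -> yaw; stand top edges
print("stand",[onz(T,t(*p,410,195),.042)[:2] for p in[(155,140),(226,135)]])
# handle end
print("handle tip", tri(T,t(340,22),T,t(340,22))[0] if 0 else "")
```

```text
lock [ 0.55379668 -0.01332903  0.08235426] 0.0007220720262340564
pivhead [0.54550138 0.07680802 0.09148731] 0.0003040114936788596
phole [0.59459355 0.00216227 0.11477957] 0.00033155719753322834
pinhead [ 0.49837731 -0.2795593   0.08850246] 0.0019543685257449443
screw [0.64078302 0.1102401  0.018     ]
screw [0.47491196 0.10143021 0.018     ]
screw [ 0.479348   -0.04256015  0.018     ]
screw [ 0.64487251 -0.04295495  0.018     ]
lock z.085 [ 0.5539223  -0.01341194  0.085     ] pin z.091 [ 0.49761803 -0.27813558  0.091     ] [ 0.49798319 -0.28078563  0.091     ]
stand [array([ 0.51784623, -0.25581874]), array([ 0.52238   , -0.30027647])]
handle tip
```

Measurements agree with each other: yaw ≈ 0.027, lock–pivot distance 90 mm, θ ≈ 0.59 from both the in-plane and z components, pin head z ≈ 0.09. Next I hover over the handle and look with the wrist camera.

```bash
cat >> h.py <<'E'
yaw=.027; LOCK=np.array([.5539,-.0134,.085])
B=R.from_euler('z',yaw)*R.from_euler('y',-25,degrees=True)   # bed axes
def bed(p): return LOCK+B.apply(p)
def hand(th,h=0,rad=.146): return bed([rad*np.sin(th),.09-rad*np.cos(th),.0045+h])
def q(Rm): x,y,z,w=Rm.as_quat(); return np.array([w,x,y,z])
def tool(th,flip): # tool z=-n, tool y along plate x (flip sign)
    s=1 if flip else -1
    return q(B*R.from_euler('z',th)*R.from_matrix(np.array([[0,s,0],[s,0,0],[0,0,-1.]])))
E
python3 - <<'E'
from h import *; from plant import r
best=[]
for f in(0,1):
    j=r.ik(hand(.59,.1),tool(.59,f)); k=r.ik(hand(0,0),tool(0,f)); print(f,j,k)
    if j is not None: best.append((abs(j[5]),f))
f=min(best)[1]; print("flip",f)
r.move_gripper(.04)
r.movep(hand(.59,.1),tool(.59,f))
c=r.camera("wrist"); t=r.camera("top"); pickle.dump((c,t),open("c1.pkl","wb"))
print(r.read_time_s(),r.read_eef_pos(),hand(.59,.1))
im=c["pixels"].copy()
P=[bed([0,0,0]),bed([0,.09,.0085]),bed([.09*np.sin(.59),.09-.09*np.cos(.59),.0085]),hand(.59),hand(.59,0,.1755),hand(.59,0,.1165)]
print(proj(c,P)); 
for p in proj(c,P): cv2.circle(im,tuple(int(round(v)) for v in p),2,(0,0,255),-1)
cv2.imwrite("pics/w1.png",im)
E
```

```text
0 [-0.36984702 -0.11908188  1.96659485  0.21027481  0.89880153  2.05650907] [-0.45349217 -0.00642321  2.13539775  0.33002029  0.64699055  2.4334643 ]
1 [-0.36984702 -0.11908188  1.96659485  0.21027481  0.89880153 -1.08508359] [-0.45349217 -0.00642321  2.13539775  0.33002029  0.64699055 -0.70812836]
flip 1
3.7583 [ 0.58422533 -0.04327496  0.21399669] [ 0.58418933 -0.04391075  0.2140379 ]
[[265.79512961 122.71305055]
 [322.66237765  26.12830397]
 [322.68480117 140.97318631]
 [322.72490859 201.82097525]
 [322.73586128 231.39979577]
 [322.71462219 170.4130552 ]]
```

View pics/w1.png

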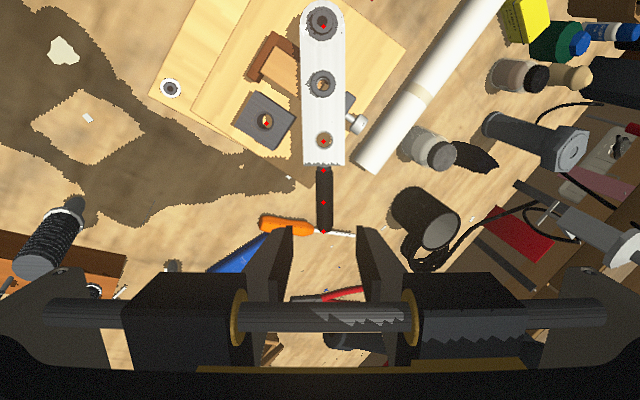

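The wrist view confirms the model. The dots sit on the lock hole (266,122), plate hole (323,141), pivot (322,24) and handle (323,202), within about 2 px ≈ 1.5 mm. Now I grip the handle and swing.

Run:
```python
from h import *; from plant import r
print(r.move_linear(hand(.59,.002),tool(.59,1),rate=.15,contact_N=15))
r.move_gripper(0.01); print("gap",r.read_finger_gap(),r.read_gripper_force())
for th in np.linspace(.59,0,6)[1:]:
    r.move_linear(hand(th,.002),tool(th,1),rate=.1)
    print(th,np.round(r.read_wrist_force(),1))
print(r.read_eef_pos(),hand(0,.002))
r.move_gripper(.04)
r.move_linear(hand(0,.1),tool(0,1),rate=.2)
c=r.camera("wrist"); t=r.camera("top"); pickle.dump((c,t),open("c2.pkl","wb"))
print(r.read_time_s())
P=[bed([0,0,0.0085]),bed([0,.09,.0085]),hand(0)]
print(proj(c,P)); u,v=proj(c,P)[0].astype(int)
im=c["pixels"].copy()
for p in proj(c,P): cv2.circle(im,tuple(int(round(v)) for v in p),1,(0,0,255),-1)
cv2.imwrite("pics/w2.png",cv2.resize(im[0:250,200:450],None,fx=2.4,fy=2.4,interpolation=cv2.INTER_CUBIC))
```

```text
False
gap 0.014975143382589023 29.986048489809036
0.472 [-4.6 -0.3  5. ]
0.354 [-4.6 -1.1  5.8]
0.236 [-3.7 -1.9  6.5]
0.118 [-5.1 -3.3  6.4]
0.0 [-4.8 -3.9  5.6]
[ 0.55279324 -0.07073276  0.09160174] [ 0.5526658  -0.06945375  0.090891  ]
7.9667
[[324.1094115  140.96702518]
 [324.09389038  25.82644597]
 [324.12002223 201.92974912]]
```

View pics/w2.png

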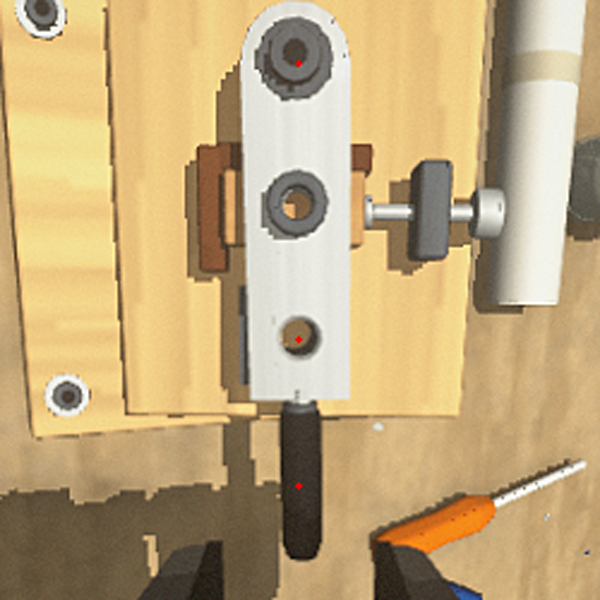

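The plate is nearly closed: plate hole at crop (300,337), and the pivot head's centre at about (295,52) is slightly left of the model dot. The block shows only on the left, so θ ≈ +0.015. I'll refine the lock hole and pivot by masks in the earlier wrist image.

Run:
```python
from h import *
c,_=pickle.load(open("c1.pkl","rb")); c2,_=pickle.load(open("c2.pkl","rb"))
def blob(c,uv,w,thr,dark=True):
    g=cv2.cvtColor(c["pixels"],cv2.COLOR_BGR2GRAY); u,v=map(int,uv); s=g[v-w:v+w+1,u-w:u+w+1]
    m=((s<thr) if dark else (s>thr)).astype(np.uint8)
    n,l,st,ce=cv2.connectedComponentsWithStats(m); i=1+np.argmax(st[1:,4])
    cn,_=cv2.findContours((l==i).astype(np.uint8),cv2.RETR_EXTERNAL,cv2.CHAIN_APPROX_NONE)
    ct=max(cn,key=cv2.contourArea); return st[i],cv2.minAreaRect(ct+np.array([u-w,v-w])),ct+np.array([u-w,v-w])
def plane(c,uv,h):
    o,d=ray(c,uv); n=B.apply([0,0,1]); p=o+d*(n@(bed([0,0,h])-o))/(n@d); return B.inv().apply(p-LOCK)*1000
for nm,cc,uv,w,thr,h in [("block",c,(266,122),38,85,0),("pivhead1",c,(322,24),22,110,.016),("pivhead2",c2,(323,24),22,110,.016)]:
    st,rc,ct=blob(cc,uv,w,thr); print(nm,st,rc,plane(cc,rc[0],h), [np.round(plane(cc,p,h)[:2],1).tolist() for p in cv2.boxPoints(rc)])
for nm,cc,uv,h in [("lockhole",c,(266,122),0),("phole1",c,(323,141),.0085),("phole2",c2,(325,140),.0085)]:
    g=cv2.cvtColor(cc["pixels"],cv2.COLOR_BGR2GRAY); u,v=uv
    print(nm);print(g[v-12:v+13:1,u-12:u+13:1] if nm!="phole1" else "")
```

```text
block [ 31   8  38  58 103] ((280.7253723144531, 116.7564697265625), (58.940643310546875, 29.41942596435547), 75.25643920898438) [8.28523356e+00 1.16103109e+01 2.98897718e-14] [[-18.2, 18.8], [-1.0, 37.5], [35.7, 4.2], [18.0, -15.7]]
pivhead1 [  8  12  24  22 104] ((317.4273376464844, 27.02923583984375), (24.628904342651367, 15.376777648925781), 34.38034439086914) [-1.82121385 85.5672253  16.        ] [[-11.3, 79.8], [-10.6, 90.9], [7.7, 91.4], [7.1, 80.2]]
pivhead2 [  5   6  32  34 292] ((320.5310974121094, 23.663515090942383), (28.489164352416992, 33.947853088378906), 27.89727020263672) [-2.71402209 89.48238345 16.        ] [[-18.5, 83.7], [-6.2, 104.5], [12.9, 95.3], [0.8, 74.1]]
lockhole
[[121 119 118 125 120 122 121 125 116 119 113 119 128 125 124 121 120 117
  119 123 118 120 122 119 124]
 [120 116 121 126 121 117 115 111 106 106  99 105 109 120 123 121 126 119
  121 117 116 127 120 119 124]
 [118 117 118 118 115 108 110 103 102 100 102  97  96  93 104 124 122 124
  125 120 121 117 118 121 120]
 [117 121 117 111 110 110 107 107 102  87  85  77 101  89  89  98 118 126
  126 124 
[... 4167 characters left out ...]
49  47  55  52  65  63  62  56  75 115
  153 200 236 232 229 226 227]
 [222 224 227 223 220 205 189 161  98  64  66  73  75  66  80 123 137 151
  194 233 234 230 227 226 226]
 [221 226 222 225 226 223 205 190 172 155 137 130 122 142 153 157 168 205
  232 236 232 229 225 227 226]
 [224 224 224 225 227 229 224 205 192 182 178 166 161 165 179 182 206 235
  234 232 229 229 227 226 226]
 [223 223 224 225 226 226 228 223 219 210 205 206 211 212 221 224 227 235
  230 230 230 229 227 226 227]
 [223 214 211 224 223 228 228 227 226 227 226 227 229 229 231 229 230 233
  231 230 228 228 227 223 228]
 [222 219 218 220 226 224 227 226 222 223 227 228 228 227 227 227 227 232
  232 230 230 228 225 225 226]]
```

Run:
```python
from h import *
c,_=pickle.load(open("c1.pkl","rb")); c2,_=pickle.load(open("c2.pkl","rb"))
def plane(c,uv,h):
    o,d=ray(c,uv); n=B.apply([0,0,1]); p=o+d*(n@(bed([0,0,h])-o))/(n@d); return np.round(B.inv().apply(p-LOCK)*1000,2)
print("lock",plane(c,(265,121.2),0),"phole2",plane(c2,(324.3,140.4),.0085),"piv2",plane(c2,(322.3,23.7),.014))
# bed edges in c2: block left visible edge u, handle axis
for p in [(200+301/2.4,410/2.4),(200+302.5/2.4,545/2.4)]: print("handle",plane(c2,p,.0045))
```

```text
lock [-1.25  0.72  0.  ] phole2 [0.16 0.48 8.5 ] piv2 [-1.38 90.01 14.  ]
handle [  1.17 -26.84   4.5 ]
handle [  1.82 -80.93   4.5 ]
```

Refined: the true lock hole is at (-1.25, 0.6) mm in my bed frame, and the pivot agrees at (-1.4, 90). The plate stands at θ ≈ +0.017, inside the tolerance and the taper's reach. I'll update LOCK and hover over the pin.

```bash
cat >> h.py <<'E'
LOCK=LOCK+B.apply([-.00125,.0006,0])
def vert(y,s): return q(R.from_euler('z',y)*R.from_matrix(np.array([[s,0,0],[0,-s,0],[0,0,-1.]])))
def ins(s): return q(B*R.from_matrix(np.array([[s,0,0],[0,-s,0],[0,0,-1.]])))
E
python3 - <<'E'
from h import *; from plant import r
P=np.array([.4980,-.2793,.067])
L=[(max(abs(r.ik(P,vert(.1,s))[5]),abs(r.ik(bed([0,0,.05]),ins(s))[5])),s) for s in(1,-1)]; print(L)
s=min(L)[1]
r.movep(hand(0,.16),tool(0,1))
r.movep(P+[0,0,.09],vert(.1,s))
c=r.camera("wrist"); pickle.dump(c,open("c3.pkl","wb"))
print(r.read_time_s(),r.read_eef_pos())
pt=proj(c,[P*[1,1,0]+[0,0,.091],P*[1,1,0]+[0,0,.044]]);print(pt)
im=c["pixels"].copy()
for p in pt: cv2.circle(im,tuple(int(round(v)) for v in p),1,(0,0,255),-1)
cv2.imwrite("pics/w3.png",cv2.resize(im[50:300,180:480],None,fx=2.4,fy=2.4,interpolation=cv2.INTER_CUBIC))
E
```

```text
[(np.float64(1.0535928231236653), 1), (np.float64(2.393492888025454), -1)]
9.6417 [ 0.49791342 -0.27854831  0.15655982]
[[325.99521427 212.96113041]
 [325.73703143 197.09113752]]
```

View pics/w3.png

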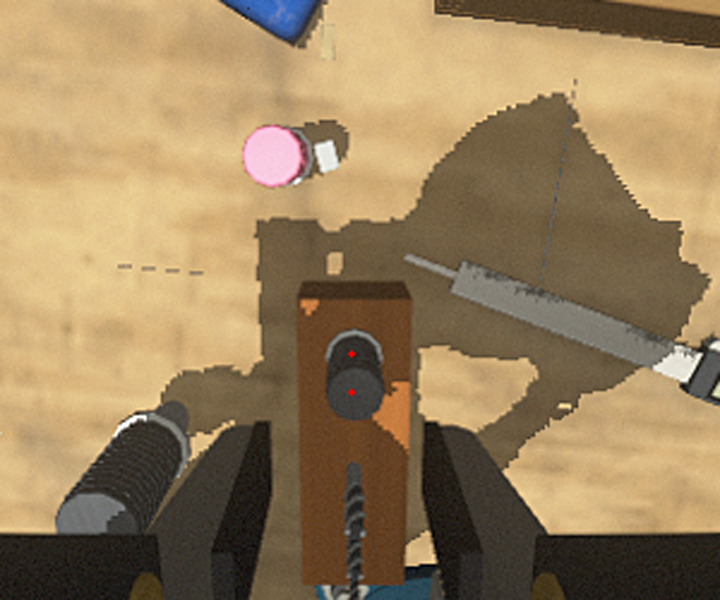

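The pin head is at crop (355,392), about 1 mm to the right (−y) of the prediction, with its collar ring at (355,350). I'll correct for that, grasp, lift and carry it above the hole.

Run:
```python
from h import *; from plant import r
P=np.array([.4980,-.2802,.067]); Q=vert(.1,1)
r.move_linear(P+[0,0,.09],Q)
print(r.move_linear(P,Q,rate=.1,contact_N=12))
r.move_gripper(.012); print("gap",r.read_finger_gap(),r.read_gripper_force(),r.read_eef_pos())
r.move_linear(P+[0,0,.13],Q,rate=.2)
r.movep(bed([0,0,.055+.05]),ins(1))
print("gap",r.read_finger_gap(),r.read_time_s(),r.read_eef_pos(),bed([0,0,.105]))
d={n:r.camera(n) for n in("wrist","scene","top")}; pickle.dump(d,open("c4.pkl","wb"))
c=d["wrist"]; P=[bed([0,0,.05]),bed([0,0,.084]),bed([0,0,.0085])]; print(proj(c,P),proj(d["scene"],P))
def mk(c,x,y,w,h,k):
    im=cv2.resize(c["pixels"][y:y+h,x:x+w],None,fx=k,fy=k,interpolation=cv2.INTER_CUBIC)
    for p in proj(c,P): cv2.circle(im,tuple(int((v+.5)*k) for v in p-[x,y]),2,(0,0,255),-1)
    return im
cv2.imwrite("pics/w4.png",np.hstack([mk(c,225,60,200,300,2),mk(d["scene"],285,130,100,150,4)]))
```

```text
False
gap 0.01928897030329354 30.00005543231964 [ 0.49829727 -0.2804864   0.06750235]
gap 0.019573896758617735 13.225 [ 0.50890373 -0.01485273  0.17992601] [ 0.50839259 -0.01402878  0.17963404]
[[323.72201758 218.69998162]
 [323.72996177 236.28387389]
 [323.71505702 203.09497887]] [[329.74784607 198.63090587]
 [325.25059386 192.72312405]
 [334.85054781 205.33386713]]
```

View pics/w4.png

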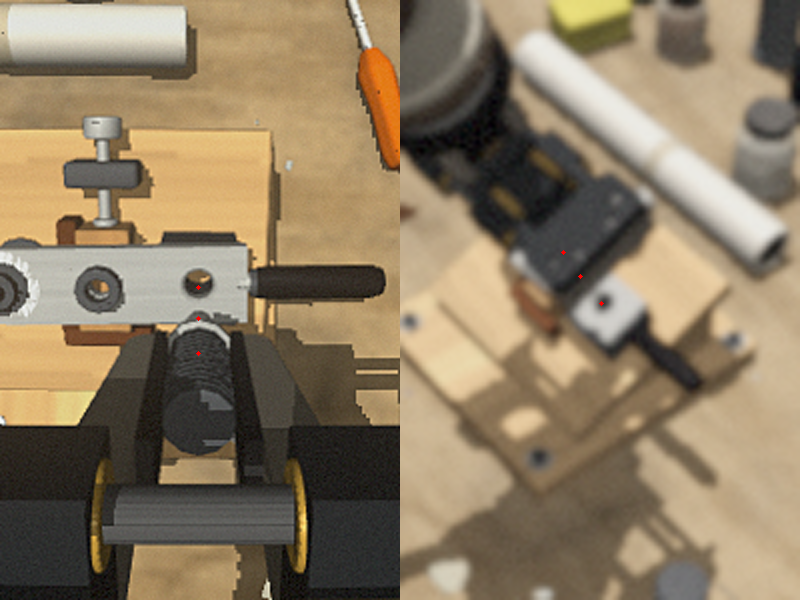

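Pin held straight: head (199,422), collar (200,335), tip about (200,314), against a predicted 319 and in line with the hole at (199,283). I insert along the hole axis with force monitoring.

Run:
```python
from h import *; from plant import r
t=lambda:(round(float(B.inv().apply(r.read_eef_pos()-LOCK)[2]-.055)*1000,1),np.round(B.inv().apply(r.read_wrist_force()),1),round(r.read_finger_gap(),4))
print(t()); r.move_linear(bed([0,0,.055+.012]),ins(1),rate=.1); print(t())
for h in (.004,-.004,-.012,-.018,-.0245):
    k=r.move_linear(bed([0,0,.055+h]),ins(1),rate=.04,contact_N=25); print(h,k,t(),np.round(B.inv().apply(r.read_eef_pos()-LOCK)*1000,1))
    if k: break
print(r.read_time_s())
```

```text
(50.1, array([-0.2, -0.7, -0.9]), 0.0195)
(12.0, array([-0.1,  0. , -1.2]), 0.0192)
0.004 False (4.0, array([-0.8,  0.6,  0.5]), 0.0196) [ 0. -0. 59.]
-0.004 False (-4.2, array([ 1. , -0.1, -1.2]), 0.0197) [ 0.1 -0.2 50.8]
-0.012 False (-12.3, array([ 0.5, -0.7, -2.3]), 0.0194) [-0.1 -0.  42.7]
-0.018 False (-18.3, array([-0.2, -0.7, -1.8]), 0.0195) [-0.3  0.  36.7]
-0.0245 True (-21.5, array([-1. ,  0.4,  7. ]), 0.0193) [ 1.3 -0.1 33.5]
15.4667
```

It went in cleanly and made contact at exactly the expected −21.5 mm. Now release, retreat and check.

Run:
```python
from h import *; from plant import r
r.move_gripper(.045); r.move_linear(bed([0,0,.15]),ins(1),rate=.15)
r.dwell(.3); d={n:r.camera(n) for n in("wrist","scene","top")}; print(r.read_time_s())
def mk(c,x,y,w,h,k): return cv2.resize(c["pixels"][y:y+h,x:x+w],None,fx=k,fy=k,interpolation=cv2.INTER_CUBIC)
P=[bed([0,0,.0125]),bed([0,0,.0575])];print(proj(d["wrist"],P))
cv2.imwrite("pics/w5.png",np.hstack([mk(d["wrist"],225,100,200,200,2),mk(d["scene"],300,160,80,80,5)]))
```

```text
17.4
[[324.82523936 190.73088733]
 [324.94682421 203.38139128]]
```

View pics/w5.png

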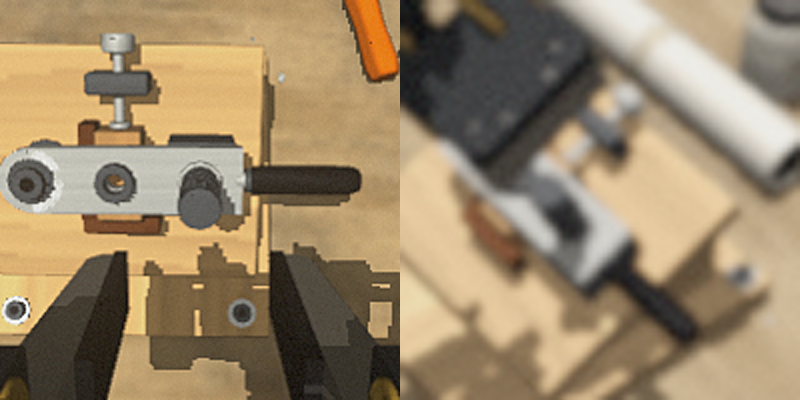

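The pin is seated: its head top is at px (324.5,203.5) against a predicted (324.9,203.4) for fully home, the collar lies flat on the plate and the gripper is clear.

```bash
python3 -c "
from plant import r
print(r.hand_in())"
```

```text
the job is handed in; nothing more can be done
None
```

I swung the plate closed, pushed the locating pin through both holes until its collar was home (contact at −21.5 mm), let go of it, and handed the job in at about 17.4 s of the 51 s; no verdict came back.

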